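# Snap the drag hook onto the loaded stock sled

### The job

Get the sled that is stacked with boards ready to be dragged away: take the wooden-handled snap hook (the one with a sprung gate across its mouth, not the plain open J hook), push it level, mouth first, onto the upright tow bar at the front of that sled so that the bar presses the gate open and the gate snaps shut behind it. Leave the hook lying flat on the bench with the bar caught inside it, and let go.

Things in the scene. Friction and masses are not known exactly. Their poses are not given: they have to be found in the camera images.
- snap_hook: Snap hook lying flat: wooden handle 120 long (x -60 to +60), 22 wide, 26 high, on its +x end a two-armed aluminium head 64 wide, 10 thick, ending at x = 177. 0.22 kg, balances near x = +35: grip there from above. Origin: centre of the handle's underside; x from handle to mouth, y left, z up. The gateless open J hook is a bystander.
- hook_loop (a point): Middle of the snap hook's loop, at hook x = 125, y = 0, z = 13 mm; same axes as the hook. Free inside: x = 85 (rear crotch) to 161 (back of the shut gate), y = -22 to +22 between the arms. Head bar centreline 13 mm above the handle's underside, so the head clears the bench by 8 mm.
- gate (a joint): Sprung gate across the mouth: 7 mm steel bar, 43 long, hinged upright at hook x = 165, y = -25, reaching to the left arm. 0 = shut, grows as it swings rearwards, to 1.5 rad. Push of 2 to 7 N opens it when the tow bar meets it at hook y = -8 to +14 mm (best +3); it springs shut once the bar is behind x = 115; the bar meets the crotch at x = 92.
- tow_bar (a point): On the axis of the tow bar of the board-loaded sled, 25 mm up; x points to its crate (push direction), z up. Bar 8 mm round, upright to 50 mm, then bent back to the crate face 105 mm behind; it stands on a tongue 4 thick, 40 wide, reaching 10 in front. Crate 140 wide, 160 long; boards up to 98 high. The sled stays put. The empty sled is a bystander.
Things that resemble listed ones, but are neither listed nor needed, are in the scene too. Leave any green look-alike of the snap_hook alone.

How it is judged:
On the way:
1. the tow bar of the loaded sled, in the mouth of the snap hook, presses the gate open (value of joint gate above 0.5 rad and x of tow_bar in the frame of snap_hook between 0.08 and 0.17 m and y of tow_bar in the frame of snap_hook between -0.03 and 0.03 m).
At the end, for the whole second after the job is handed in: The gate is shut (under 0.2 rad) with the loaded sled's tow bar inside the snap hook's loop (80 to 162 mm ahead of the hook's origin along x and within 30 mm of its midline), and the hook lies at rest on the bench, its origin under 12 mm up and tilted less than 10 degrees, released (value of joint gate below 0.2 rad and x of tow_bar in the frame of snap_hook between 0.08 and 0.162 m and y of tow_bar in the frame of snap_hook between -0.03 and 0.03 m and height (world z) of snap_hook below 0.012 m and angle between snap_hook's own z axis and vertical below 0.17 rad and linear speed of snap_hook below 0.02 m/s); the robot touches nothing.
It also fails if it takes over 43 s, if anything falls off the work surface, if the arm or the gripper's body presses on something with over 40 N, if the wrist force passes 120 N, or if a joint passes its speed limit or range.

### The arm

A 6-joint arm with a two-finger parallel gripper is mounted at the origin on the work surface. World frame = base frame: x ahead of the robot, y to its left, z up, the work surface at z = 0. Lengths are in m, angles in rad, forces in N, time in s.
With the tool pointing down it reaches from about 0.35 to 0.925 m from the base axis. Payload 6.4 kg.
Tool frame: the origin (TCP) lies at the very end of the fingers, on their centre line; the grasp point (between the pads) lies 19 mm behind it; y points along the fingers, z is the direction in which the jaws open and shut, and the axes are right-handed (so a half turn about y gives the same grasp; the last joint's range is limited). The gripper opens to 94 mm and grips with 3 to 60 N. Pads are 16 mm wide; open, the fingers measure 119 mm over their backs; the gripper's body (75 mm by 177 mm) begins 78 mm behind the grasp point.
Start: joints at [-1.323, 0.245, 1.558, -0, 1.339, -0.174], TCP at [0.266, -0.593, 0.205] pointing down, gripper open.
Joint ranges: [-3.13, 3.13], [-1.02, 2.26], [0.13, 2.54], [-0.95, 4.09], [0.21, 2.88], [-2.74, 2.74]. Speed limits (rad/s): [2.57, 2.57, 3.14, 3.14, 3.14, 3.14].

### API

Orientations are given as a unit quaternion [w, x, y, z].
In Python, from bench import * gives the robot as it stands.
- The arm moves only by the tool send_rows, never from a script. Its argument "deltas" is one flat list of numbers, 7 for each row, row after row: the shift along the world's x, y, z each as a share of 10 cm, from -1 to 1, then the turn, a rotation vector about the world's x, y, z each as a share of pi rad, from -1 to 1, then the opening in per cent of the stroke, from 0 (shut) to 100 (fully open). A call has exactly 10 rows; each row shifts and turns the commanded pose from where the row before left it; what a row does not reach is not made up. A row lasts 1/8 s, in which the tool goes at most 62.5 mm and 10.7 degrees, less where a joint would pass 70% of its speed; a pose out of reach is approached as far as the arm can. A call with a number of a shift or a turn outside -1 to 1 is refused whole. A call with a gripper value outside its range is refused whole. The fingers move at their own pace and stop on an object; "force" is the grip in N (left out, the last holds). Time passes only in rows, so rows that do not move let the fingers close, or fill a call up. It gives the time, the measured TCP pose, the force and the opening at its end, in the units of the state.
- state(): the state, without advancing time (a new reading comes with each control period).
- grab_frame(name): name is "scene" or "top"; returns a dict with "img" (420x560x3 uint8, red, green, blue), "z_map" (420x560 float32, m along the optical axis (not along the pixel's ray), 0 where there is no reading), "camera_matrix" (3x3 intrinsics, pixels), "T" (4x4, takes a point from camera to world coordinates). Camera axes: x right, y up, looking along -z (the intrinsics and any distortion apply to the point x, -y, -z); pixel columns grow to the right and rows downward; lengths in m; the calibration is good to about 2 mm. A picture is of the moment at which its call begins.
- sign_off(): hands the job in, once; it reports no verdict.
The state is a dict: "time_s": time; "qpos": joint angles; "joint_velocities": joint speeds; "effort": joint torques, N m; "eef_pos": TCP position; "orientation": TCP orientation; "ft_force": force on the tool from outside, world axes, zero at the start; "ft_torque": the same for the moment, N m; "opening": finger opening in m.
Only numpy, scipy, OpenCV 4.12 (cv2) and the standard library are available. Lean on these libraries where they do the work, as an engineer would, in place of code of your own. Each camera call takes 0.05 s, during which the arm holds its last target. There are 200 camera calls.

## Working session

There is one attempt and no reset: what is moved stays moved. The work goes in short steps, Python scripts to look and compute and a tool call to move; the robot and the scene stay as the last step left them, time stands still between calls to the robot, and variables do not carry over. Pictures are saved under pics/ and viewed, about 8 in all and at most 12, crops included, and the job is handed in when it is done.

Besides the shell and the picture viewer there is one more tool, called after "Call:" as a command line: name --argument value ..., lists and objects as JSON in quotes. send_rows: Moves the arm, as the interface text tells. Its arguments: {"type":"object","properties":{"deltas":{"type":"array","items":{"type":"number"}},"force":{"type":"number"}},"required":["deltas"]}

```bash
mkdir -p pics; ls; cat > h.py <<'E'
from bench import *
import numpy as np, cv2
def grab(n,save=None):
    f=grab_frame(n)
    if save: cv2.imwrite('pics/'+save,cv2.cvtColor(f['img'],cv2.COLOR_RGB2BGR))
    return f
def ray(f,u,v):
    K=f['camera_matrix'];T=f['T']
    d=np.array([(u-K[0,2])/K[0,0],-(v-K[1,2])/K[1,1],-1.])
    return T[:3,3],T[:3,:3]@d
def onplane(f,u,v,z):
    o,d=ray(f,u,v);return o+d*(z-o[2])/d[2]
def bydepth(f,u,v):
    o,d=ray(f,u,v);return o+d*f['z_map'][int(v),int(u)]
def cloud(f):
    h,w=f['z_map'].shape;K=f['camera_matrix'];U,V=np.meshgrid(np.arange(w),np.arange(h))
    Z=f['z_map'];P=np.stack([(U-K[0,2])/K[0,0]*Z,-(V-K[1,2])/K[1,1]*Z,-Z],-1)
    return P@f['T'][:3,:3].T+f['T'][:3,3]
E
python3 - <<'E'
from h import *
for n in ['top','scene']:
    f=grab(n,n+'1.png');print(n,f['camera_matrix'].round(1).tolist(),f['T'].round(3).tolist(),(f['z_map']>0).mean())
    np.savez(n+'1.npz',**f)
print(state())
E
```

```text
pics
top [[542.6, 0.0, 275.9], [0.0, 542.6, 218.1], [0.0, 0.0, 1.0]] [[-0.013, 0.981, -0.195, 0.157], [-1.0, -0.012, 0.004, -0.092], [0.002, 0.195, 0.981, 1.448], [0.0, 0.0, 0.0, 1.0]] 0.9960544217687075
scene [[522.9, 0.0, 285.7], [0.0, 522.9, 207.4], [0.0, 0.0, 1.0]] [[0.569, -0.598, 0.564, 1.131], [0.822, 0.41, -0.395, -0.582], [0.005, 0.689, 0.725, 0.942], [0.0, 0.0, 0.0, 1.0]] 0.9960501700680272
{'time_s': 0.1, 'qpos': array([-1.32311903e+00,  2.45730198e-01,  1.55883870e+00, -2.21339757e-05,
        1.33871870e+00, -1.74091016e-01]), 'joint_velocities': array([-0.00158466,  0.0003948 , -0.00292864,  0.00034047, -0.00180087,
        0.00071808]), 'effort': array([-2.32313341e-04, -4.16917241e+01, -3.15525305e+01,  6.86526974e-02,
        3.09532019e-02, -4.83309043e-05]), 'eef_pos': array([ 0.26596788, -0.59251927,  0.20449325]), 'orientation': array([ 0.14798687, -0.14804617,  0.69203963, -0.6908425 ]), 'ft_force': array([ 0.05657179, -1.07772315, -0.82193021]), 'ft_torque': array([0.02587095, 0.00968304, 0.03690167]), 'opening': 0.09414838268807105}
```

View pics/top1.png

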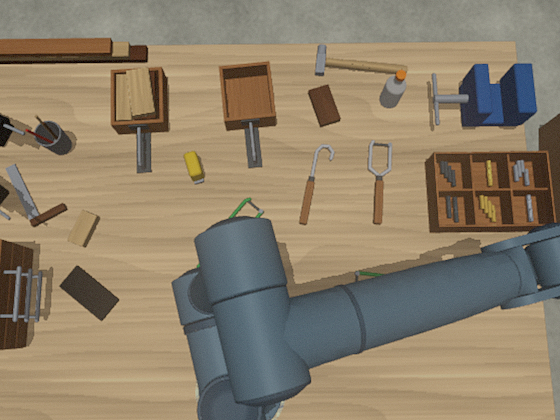

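View pics/scene1.png

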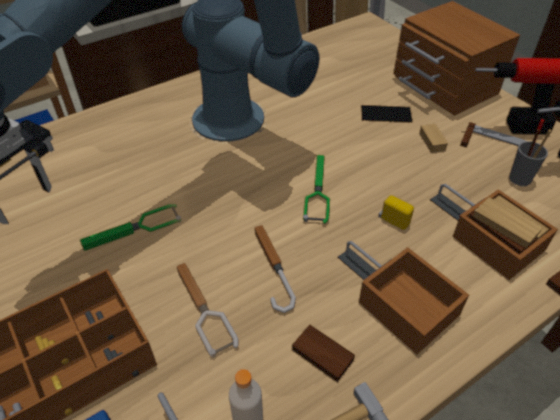

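Top view: the wooden snap hook is at (379,185) (scene (210,315)). It could be taken for the J hook at (315,185) or the green look-alikes at (245,208) and (370,273). The loaded sled is at (140,100) with its bar near (143,150); the empty one is at (247,97). I choose the wooden hook with the closed loop, and check it in one crop.

```bash
python3 - <<'E'
from h import *
t=dict(np.load('top1.npz'));s=dict(np.load('scene1.npz'))
a=cv2.resize(t['img'][130:240,340:420],None,fx=5,fy=5,interpolation=2)
b=cv2.resize(t['img'][60:180,100:180],None,fx=5,fy=5,interpolation=2)[:550]
c=np.hstack([a,b[:550]]);cv2.imwrite('pics/crop1.png',c[...,::-1])
C=cloud(t);hsv=cv2.cvtColor(t['img'],cv2.COLOR_RGB2HSV)
# handle
def rep(name,m):
    P=C[m];print(name,m.sum(),P.mean(0).round(4),'zmed',np.median(P[:,2]).round(4),P.min(0).round(3),P.max(0).round(3))
m=np.zeros(C.shape[:2],bool);m[135:230,362:398]=True
m&=(C[...,2]>0.008);rep('hook',m)
mh=m&(C[...,2]>0.02);rep('handle',mh)
r=cv2.minAreaRect(np.argwhere(mh)[:,::-1].astype(np.float32));print(r)
for q in cv2.boxPoints(r):print(q,onplane(t,*q,0.026).round(4))
md=m&~mh&(np.indices(m.shape)[0]<178);rep('head',md)
r=cv2.minAreaRect(np.argwhere(md)[:,::-1].astype(np.float32));
for q in cv2.boxPoints(r):print(q,onplane(t,*q,0.018).round(4))
v,u=np.mgrid[120:176:4,132:156:3]
print(np.round(C[120:176:3,132:156:2,2]*1000).astype(int))
E
```

```text
hook 765 [ 0.5294 -0.3724  0.0467] zmed 0.0208 [ 0.157 -0.435  0.008] [ 0.665 -0.092  1.448]
handle 409 [ 0.4841 -0.3651  0.0739] zmed 0.0252 [ 0.157 -0.418  0.02 ] [ 0.65  -0.092  1.448]
((376.8464050292969, 182.12818908691406), (83.77348327636719, 29.88934898376465), 88.80650329589844)
[361.0325  140.56181] [ 0.653  -0.3349  0.026 ]
[390.91537 139.93925] [ 0.6538 -0.4172  0.026 ]
[392.6603  223.69456] [ 0.4194 -0.4092  0.026 ]
[362.77744 224.31712] [ 0.4187 -0.3294  0.026 ]
head 284 [ 0.6051 -0.3839  0.0155] zmed 0.0159 [ 0.551 -0.435  0.008] [ 0.665 -0.352  0.02 ]
[368. 138.] [ 0.663  -0.3558  0.018 ]
[396. 138.] [ 0.662  -0.4334  0.018 ]
[396. 177.] [ 0.5503 -0.4272  0.018 ]
[368. 177.] [ 0.5513 -0.3507  0.018 ]
[[48 68 67 76 70 67 72 77 75 73 77 72]
 [72 74 72 70 72 71 76 75 74 77 77 74]
 [72 66 69 66 66 64 65 63 46 46 50 53]
 [45 48 49 56 43 44 43 41 37 27 29 30]
 [12 20 14 58 18  8 11  5  9  7 10  6]
 [ 4 -1  2 59  5  4  2  0  8  1 -3  0]
 [ 0 -2  1 58  4  3  7  6  3 -1  1  0]
 [ 4  0  3 52  4  5  5  2  3 -1 -6 -3]
 [ 2  2  2 52  4  3  5  8  4 -2  6 -2]
 [-1 -4 -1 58  3  3  0  6  3  2  4  0]
 [ 6 -8  2 57  4 -1  2 -1  5  0 -4  2]
 [-1 -5 -1 56 10  5  1 -2  1 10 -1  1]
 [-4  1  8 57  7  0  2 -1  3  2 -4 -1]
 [-2 -1  2 56 52 10  8  8  1  3 -2 -3]
 [-1  0  2 54 50  1  0 -1 -2  4  0 -3]
 [-3 -1  6 48 49  4  4  7  5  3 -4 -2]
 [-1 -4  5 11  0 17  4  4  9  4 -5 -6]
 [ 7 -4 -3  4 11  3 -2  9  3  8  1  1]
 [-4  2 -1  3 -3  0  1  0  1  3  1 -1]]
```

View pics/crop1.png

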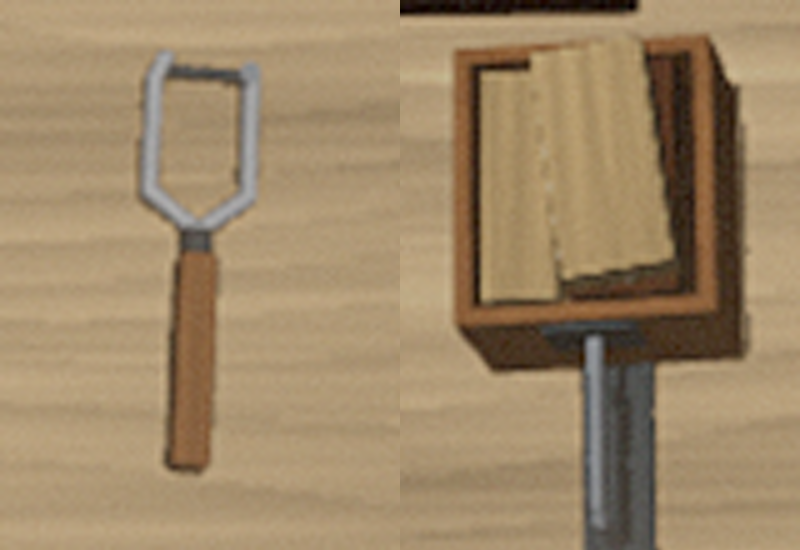

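The crop confirms it: the hook has a grey head with a dark gate across its mouth, the handle is at (379,201), and the sled holds boards. Next I fit the axes by masks.

```bash
python3 - <<'E'
from h import *
t=dict(np.load('top1.npz'));s=dict(np.load('scene1.npz'))
def axis(f,m,z):
    P=np.array([onplane(f,u,v,z)[:2] for v,u in np.argwhere(m)])
    c=P.mean(0);e=np.linalg.eigh(np.cov((P-c).T))[1][:,1];e*=np.sign(e[0]);q=(P-c)@e;w=(P-c)@np.array([-e[1],e[0]])
    return c,e,np.degrees(np.arctan2(e[1],e[0])),np.percentile(q,[0.5,99.5]),np.percentile(w,[1,99])
def roi(f,r0,r1,c0,c1):
    m=np.zeros(f['img'].shape[:2],bool);m[r0:r1,c0:c1]=True;return m
ht=cv2.cvtColor(t['img'],cv2.COLOR_RGB2HSV).astype(int);hs=cv2.cvtColor(s['img'],cv2.COLOR_RGB2HSV).astype(int)
print('hsv handle',ht[200,378],'bench',ht[200,360],'bar',ht[150,139],'tongue',ht[155,146],'head',ht[155,369])
m=roi(t,172,232,365,392)&(ht[...,1]>130)&(ht[...,2]>60);c,e,a,q,w=axis(t,m,.026)
print('handle top',m.sum(),c.round(4),a.round(2),q.round(4),w.round(4))
m=roi(s,258,312,170,215)&(hs[...,1]>130)&(hs[...,2]>60);print('handle scene',[x if np.isscalar(x) else x.round(4) for x in axis(s,m,.013)])
m=roi(t,136,178,360,398)&(ht[...,1]<60)&(ht[...,2]>90);c,e,a,q,w=axis(t,m,.018)
print('head top',m.sum(),c.round(4),a.round(2),q.round(4),w.round(4))
C=cloud(t);m=roi(t,134,172,130,150)&(C[...,2]>.038)&(C[...,2]<.07);c,e,a,q,w=axis(t,m,.05)
print('bar',m.sum(),c.round(4),a.round(2),q.round(4),w.round(4),'front end',(c+e*q[0]).round(4))
m=roi(t,136,180,132,156)&(ht[...,1]<75)&(ht[...,2]<150);c,e,a,q,w=axis(t,m,.004)
print('tongue',m.sum(),c.round(4),a.round(2),q.round(4),w.round(4),'front',(c+e*q[0]).round(4))
a=cv2.resize(s['img'][170:235,420:500],None,fx=5,fy=5,interpolation=2)
b=cv2.resize(s['img'][255:365,170:250],None,fx=5,fy=5,interpolation=2)
b[:a.shape[0],:a.shape[1]];o=np.zeros((550,800,3),np.uint8);o[:325,:400]=a;o[:,400:]=b
cv2.imwrite('pics/crop2.png',o[...,::-1])
E
```

```text
hsv handle [ 14 138 133] bench [ 19  87 179] bar [105   4 138] tongue [40  9 82] head [  8   7 143]
handle top 273 [ 0.4826 -0.3738] -4.82 [-0.0609  0.0554] [-0.01    0.0102]
handle scene [array([ 0.4788, -0.374 ]), array([ 0.9953, -0.0973]), np.float64(-5.5852733578287275), array([-0.0597,  0.0562]), array([-0.0106,  0.0103])]
head top 310 [ 0.6021 -0.3847] -2.7 [-0.046   0.0541] [-0.0318  0.0316]
bar 104 [0.624  0.2701] 4.37 [-0.0441  0.0468] [-0.0054  0.0044] front end [0.58   0.2668]
tongue 518 [0.6296 0.2676] 2.21 [-0.0523  0.0526] [-0.0186  0.0178] front [0.5773 0.2656]
```

View pics/crop2.png

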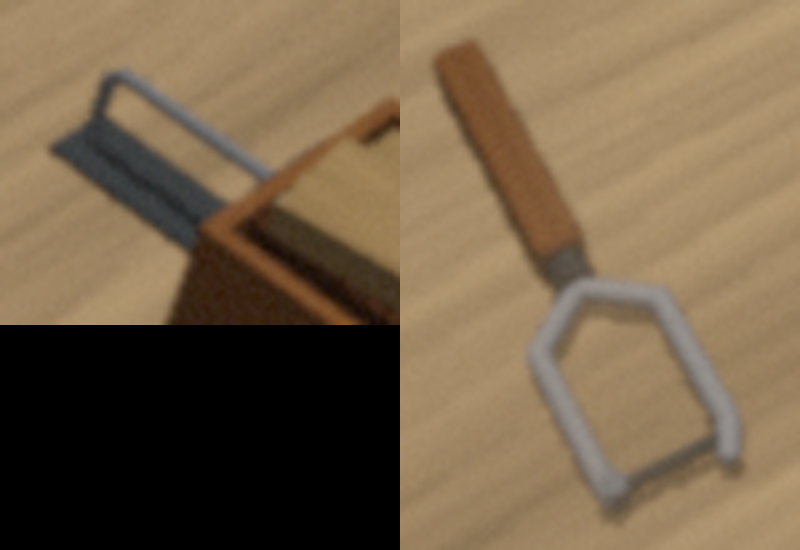

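```bash
python3 - <<'E'
from h import *
from scipy.spatial.transform import Rotation as R
t=dict(np.load('top1.npz'));s=dict(np.load('scene1.npz'))
print('bar base scene',onplane(s,440,194.3,.004).round(4),'top',onplane(s,443.5,185.5,.048).round(4))
q=state()['orientation'];print(R.from_quat(q[[1,2,3,0]]).as_matrix().round(3))
C=cloud(t)
m=(C[...,2]>.06)&(C[...,2]<.12);m[:, :105]=0;m[:,172:]=0;m[138:]=0;m[:60]=0
P=C[m][:,:2].astype(np.float32);print('crate',cv2.minAreaRect(P))
for n,(u,v) in dict(yellow=(193,167),block=(83,229),black=(90,293),jhook=(306,200),green=(250,208),bar2=(252,160),tray=(440,190)).items(): print(n,bydepth(t,u,v).round(3))
# tongue front corners in scene
for u,v in [(430,199),(440,193.5),(458,219)]: print(onplane(s,u,v,.004).round(3))
E
```

```text
bar base scene [0.584  0.2792 0.004 ] top [0.5929 0.2685 0.048 ]
[[-0.912 -0.     0.409]
 [-0.409  0.002 -0.912]
 [-0.    -1.    -0.002]]
crate ((0.7550606727600098, 0.27557042241096497), (0.1953502744436264, 0.14280232787132263), 2.6577751636505127)
yellow [0.573 0.121 0.06 ]
block [0.415 0.415 0.028]
black [0.247 0.394 0.007]
jhook [ 0.487 -0.18   0.025]
green [ 0.472 -0.028  0.001]
bar2 [ 0.608 -0.034  0.002]
tray [ 0.497 -0.525  0.079]
[0.582 0.246 0.004]
[0.582 0.281 0.004]
[0.669 0.253 0.004]
```

Numbers agree: the hook's grip point is about (0.514, -0.377) with yaw -5.2°, and the bar is about (0.587, 0.267) with yaw about 3°. I move above the grip point.

Call:
send_rows --deltas '[0.354,0.308,-0.121,0,0,-0.0233,100,0.354,0.308,-0.121,0,0,-0.0233,80,0.354,0.308,-0.121,0,0,-0.0233,65,0.354,0.308,-0.121,0,0,-0.0233,65,0.354,0.308,-0.121,0,0,-0.0233,65,0.354,0.308,-0.121,0,0,-0.0233,65,0.354,0.308,-0.121,0,0,-0.0233,65,0,0,-0.2,0,0,0,65,0,0,0,0,0,0,65,0,0,0,0,0,0,65]' --force 30

```text
time_s: 1.35
eef_pos: [0.5131, -0.3785, 0.1009]
orientation: [0.033, -0.032, -0.706, 0.706]
ft_force: [0.2, -0.6, -0.2]
opening: 0.0609
```

```bash
python3 - <<'E'
from h import *
from scipy.spatial.transform import Rotation as R
f=grab('scene','s2.png');g=grab('top')
s=state();q=s['orientation'];print(s['time_s'],s['eef_pos'].round(4),R.from_quat(q[[1,2,3,0]]).as_matrix().round(3).tolist(),s['qpos'].round(2),s['opening'])
a=cv2.resize(f['img'][190:365,130:270],None,fx=3.1,fy=3.1);b=cv2.resize(g['img'][100:250,320:440],None,fx=3,fy=3)
o=np.zeros((545,800,3),np.uint8);o[:min(542,a.shape[0]),:a.shape[1]]=a[:545];o[:b.shape[0],435:795]=b
cv2.imwrite('pics/c3.png',o[...,::-1])
E
```

```text
1.45 [ 0.5135 -0.3788  0.1017] [[-0.996, 0.001, -0.092], [0.092, -0.001, -0.996], [-0.001, -1.0, 0.001]] [-0.81  0.32  1.66 -0.    1.15  0.85] 0.06096545064102634
```

View pics/c3.png

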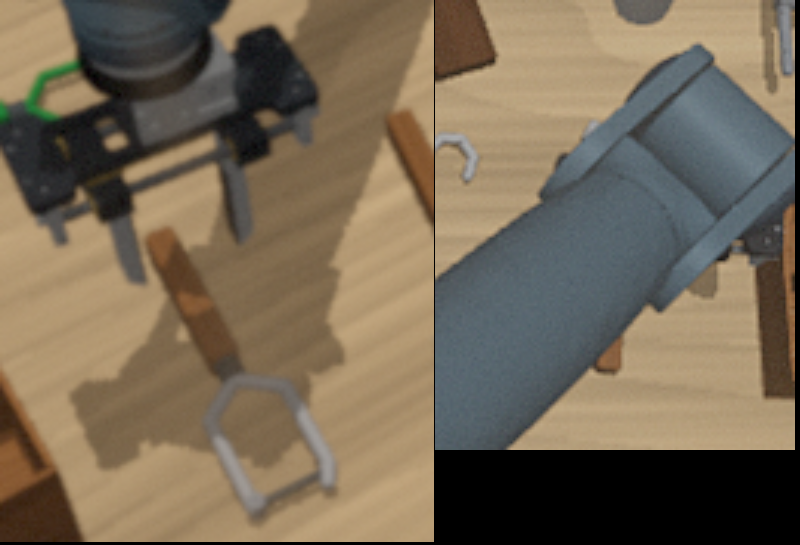

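The fingers sit astride the handle, centred on it, with the opening across it. I descend and grip.

Call:
send_rows --deltas '[0,0.01,-0.4,0,0,0,65,0,0.01,-0.35,0,0,0,65,0,0,-0.2,0,0,0,65,0,0,0,0,0,0,65,0,0,0,0,0,0,65,0,0,0,0,0,0,0,0,0,0,0,0,0,0,0,0,0,0,0,0,0,0,0,0,0,0,0,0,0,0,0,0,0,0,0]' --force 35

```text
time_s: 2.7
eef_pos: [0.514, -0.3756, 0.0059]
orientation: [0.032, -0.032, -0.706, 0.706]
ft_force: [-0.9, -0.3, 1.2]
opening: 0.0219
```

Call:
send_rows --deltas '[0,0,0.3,0,0,0,0,0,0,0.55,0,0,0,0,0,0.3,0.25,0,0,0,0,-0.09,0.5,0,0,0,0.0065,0,-0.09,0.5,0,0,0,0.0065,0,-0.09,0.5,0,0,0,0.0065,0,-0.09,0.5,0,0,0,0.0065,0,-0.09,0.5,0,0,0,0.0065,0,-0.09,0.5,0,0,0,0.0065,0,-0.09,0.5,0,0,0,0.0065,0]'

```text
time_s: 3.95
eef_pos: [0.45, 0.0062, 0.1154]
orientation: [0.018, -0.019, 0.707, -0.707]
ft_force: [1.2, -0.1, -1.5]
opening: 0.0219
```

Call:
send_rows --deltas '[-0.09,0.5,0,0,0,0.0,0,-0.09,0.5,0,0,0,0.0,0,-0.09,0.5,0,0,0,0.0,0,-0.09,0.4,0,0,0,0.0,0,-0.08,0.3,0,0,0,0.0,0,0,0.3,0,0,0,0,0,0,0,-0.3,0,0,0,0,0,0,-0.3,0,0,0,0,0,0,0,0,0,0,0,0,0,0,0,0,0,0]'

```text
time_s: 5.2
eef_pos: [0.4075, 0.2547, 0.0566]
orientation: [0.019, -0.018, 0.707, -0.707]
ft_force: [-0.3, 0.0, -1.8]
opening: 0.0218
```

```bash
python3 - <<'E'
from h import *
f=grab('scene');g=grab('top');np.savez('s4.npz',**f);np.savez('t4.npz',**g)
s=state();print(s['time_s'],s['eef_pos'].round(4),s['orientation'].round(3),s['qpos'].round(2),s['opening'],s['ft_force'].round(1))
a=cv2.resize(f['img'][120:260,330:500],None,fx=4.6,fy=4.2,interpolation=2)
cv2.imwrite('pics/c4.png',a[...,::-1])
b=cv2.resize(g['img'][110:260,90:250],None,fx=5,fy=4,interpolation=2)
cv2.imwrite('pics/c5.png',b[...,::-1])
E
```

```text
5.3 [0.4081 0.2548 0.0572] [ 0.019 -0.018  0.707 -0.707] [0.32 0.04 2.08 0.   1.01 1.84] 0.021448423058427 [-0.2  0.  -0.4]
```

View pics/c4.png

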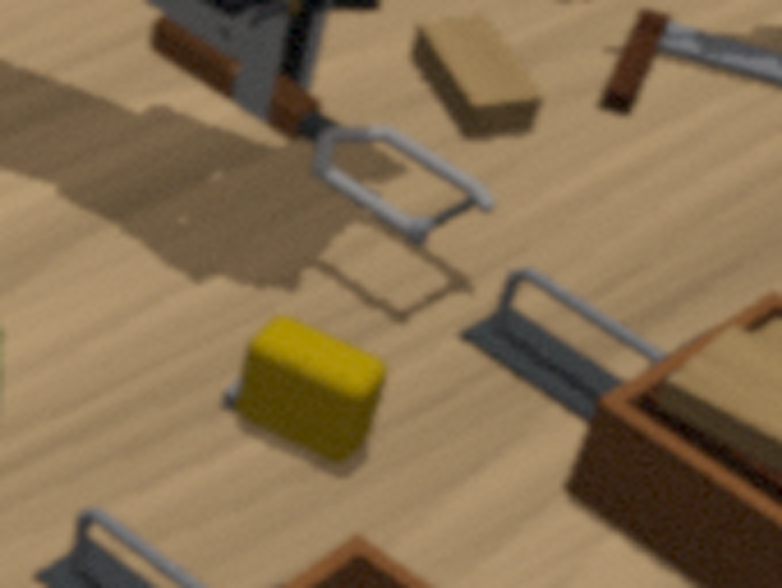

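View pics/c5.png

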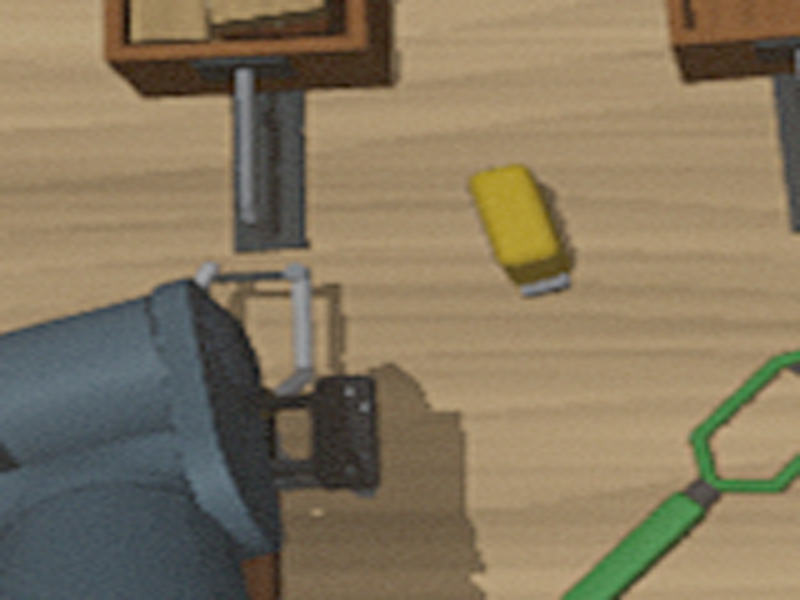

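```bash
python3 - <<'E'
from h import *
g=dict(np.load('t4.npz'));s=dict(np.load('s4.npz'))
L=onplane(g,131.6,177.5,.069);Rr=onplane(g,149.4,177.3,.069);print('tips',L.round(4),Rr.round(4),'mid',((L+Rr)/2).round(4))
print('bar top end',onplane(g,139.8,165,.05).round(4))
def sp(x,y):return 330+x/4.6,120+y/4.2
print('scene tips',onplane(s,*sp(486,202),.064).round(4),onplane(s,*sp(420,234),.064).round(4))
print('bar scene base',onplane(s,*sp(508,315),.004).round(4),'top bend',onplane(s,*sp(516,274),.049).round(4))
ht=cv2.cvtColor(g['img'],cv2.COLOR_RGB2HSV).astype(int)
for v in range(130,168,4):
    r=g['img'][v,134:156].astype(int).sum(1)//3; print(v,r.tolist())
E
```

```text
tips [0.5434 0.2801 0.069 ] [0.5434 0.2334 0.069 ] mid [0.5434 0.2567 0.069 ]
bar top end [0.5831 0.2647 0.05  ]
scene tips [0.5473 0.2834 0.064 ] [0.5471 0.2338 0.064 ]
bar scene base [0.5864 0.2783 0.004 ] top bend [0.591  0.2656 0.049 ]
130 [40, 40, 29, 113, 140, 126, 81, 28, 50, 49, 45, 44, 39, 46, 43, 45, 50, 44, 52, 47, 44, 49]
134 [131, 121, 85, 110, 138, 121, 82, 68, 81, 61, 57, 65, 78, 77, 73, 69, 68, 126, 148, 145, 144, 143]
138 [141, 139, 102, 89, 124, 125, 86, 70, 59, 47, 54, 67, 72, 75, 72, 70, 66, 128, 150, 146, 143, 144]
142 [142, 146, 112, 78, 126, 126, 88, 65, 81, 62, 42, 46, 72, 79, 72, 66, 93, 135, 150, 148, 143, 144]
146 [139, 145, 109, 80, 124, 133, 86, 73, 70, 65, 54, 49, 71, 81, 79, 72, 59, 126, 145, 144, 141, 140]
150 [138, 135, 100, 77, 125, 129, 88, 65, 78, 65, 52, 51, 67, 73, 77, 67, 57, 121, 135, 134, 132, 130]
154 [128, 132, 98, 78, 124, 127, 92, 64, 75, 65, 55, 53, 69, 80, 79, 75, 66, 115, 134, 131, 127, 131]
158 [134, 136, 112, 78, 120, 134, 95, 66, 79, 65, 49, 50, 72, 81, 79, 78, 59, 113, 140, 133, 131, 135]
162 [133, 139, 110, 66, 98, 113, 94, 76, 75, 71, 51, 53, 71, 76, 78, 75, 62, 107, 131, 126, 124, 122]
166 [130, 135, 112, 72, 73, 67, 58, 64, 68, 63, 59, 52, 72, 79, 80, 80, 63, 117, 137, 136, 134, 136]
```

In the top crop the arm tips are at about (207,270) and (297,270) and the bar's bend at (250,218). The hook is about 3° in yaw with the bar 2–6 mm left of its midline, so it is lined up. I lower it and begin the push.

Call:
send_rows --deltas '[0,0.02,-0.2,0,0,0,0,0,0,-0.2,0,0,0,0,0,0,-0.1,0,0,0,0,0,0,0,0,0,0,0,0.1,0.005,0,0,0,0,0,0.1,0.005,0,0,0,0,0,0.1,0.005,0,0,0,0,0,0.05,0.003,0,0,0,0,0,0,0,0,0,0,0,0,0,0,0,0,0,0,0]'

```text
time_s: 6.55
eef_pos: [0.4416, 0.2583, 0.0056]
orientation: [-0.018, 0.019, -0.707, 0.707]
ft_force: [0.7, -0.5, -1.7]
opening: 0.0221
```

```bash
python3 - <<'E'
from h import *
g=grab('top');f=grab('scene')
s=state();print(s['time_s'],s['eef_pos'].round(4),s['orientation'].round(3),s['opening'],s['ft_force'].round(1))
b=cv2.resize(g['img'][120:200,100:180],None,fx=5,fy=5,interpolation=2)
a=cv2.resize(f['img'][140:220,390:470],None,fx=5,fy=5,interpolation=2)
cv2.imwrite('pics/c6.png',np.hstack([b,a])[...,::-1])
E
```

```text
6.65 [0.4415 0.2583 0.0056] [-0.018  0.019 -0.707  0.707] 0.021840455243221084 [ 0.5  0.3 -2.2]
```

View pics/c6.png

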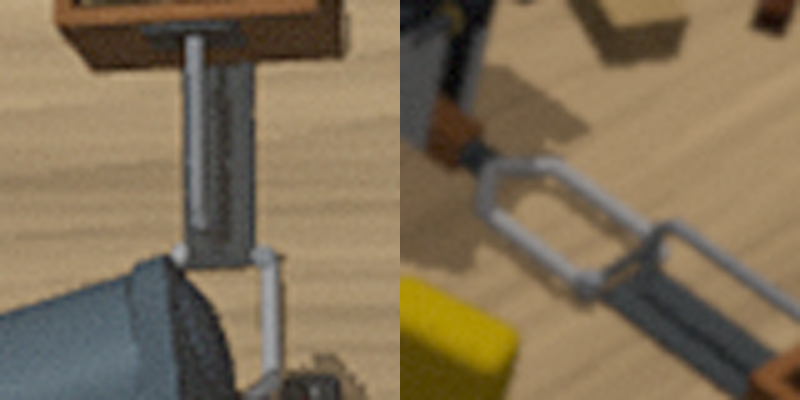

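```bash
python3 - <<'E'
from h import *
g=grab('top');f=grab('scene')
for u,v in [(182,253),(266,257)]: print('tip top',onplane(g,100+u/5,120+v/5,.018).round(4))
for u,v in [(590,287),(645,245)]: print('tip scene',onplane(f,390+(u-400)/5,140+v/5,.016).round(4))
def proj(f,p):
    c=np.linalg.inv(f['T'])@np.r_[p,1];K=f['camera_matrix'];return K[0,0]*c[0]/-c[2]+K[0,2],K[1,1]*c[1]/c[2]+K[1,2]
for n,off,w in (('top',(100,120),0),('scene',(390,140),400)):
    F=g if n=='top' else f
    for p in ((.587,.266,.005),(.587,.266,.018),(.587,.266,.05),(.577,.246,.004),(.577,.286,.004),(.577+.004,.2395,.018),(.577,.2905,.018)):
        u,v=proj(F,p);print(n,p,round((u-off[0])*5+w),round((v-off[1])*5))
E
```

```text
tip top [0.5771 0.2815 0.018 ]
tip top [0.5743 0.2356 0.018 ]
tip scene [0.5818 0.2354 0.016 ]
tip scene [0.5762 0.2801 0.016 ]
top (0.587, 0.266, 0.005) 217 242
top (0.587, 0.266, 0.018) 211 235
top (0.587, 0.266, 0.05) 197 218
top (0.577, 0.246, 0.004) 253 260
top (0.577, 0.286, 0.004) 180 260
top (0.581, 0.2395, 0.018) 259 245
top (0.577, 0.2905, 0.018) 166 253
scene (0.587, 0.266, 0.005) 636 284
scene (0.587, 0.266, 0.018) 642 266
scene (0.587, 0.266, 0.05) 656 220
scene (0.577, 0.246, 0.004) 593 290
scene (0.577, 0.286, 0.004) 649 258
scene (0.581, 0.2395, 0.018) 596 280
scene (0.577, 0.2905, 0.018) 662 235
```

The mouth is just short of the bar, with the head above the tongue; the bar sits about +7 mm left, inside the window. I shift 4 mm left and push on.

Call:
send_rows --deltas '[0.03,0.04,0,0,0,0,0,0.07,0.004,0,0,0,0,0,0.1,0.005,0,0,0,0,0,0.1,0.005,0,0,0,0,0,0.1,0.005,0,0,0,0,0,0.1,0.005,0,0,0,0,0,0.1,0.005,0,0,0,0,0,0.1,0.005,0,0,0,0,0,0.1,0.005,0,0,0,0,0,0,0,0,0,0,0,0]'

```text
time_s: 8.0
eef_pos: [0.523, 0.2663, 0.0059]
orientation: [0.019, -0.018, 0.707, -0.707]
ft_force: [-0.5, 0.2, -2.9]
opening: 0.0217
```

```bash
python3 - <<'E'
from h import *
g=grab('top');f=grab('scene')
s=state();print(s['time_s'],s['eef_pos'].round(4),s['orientation'].round(3),s['opening'],s['ft_force'].round(1))
b=cv2.resize(g['img'][110:190,100:180],None,fx=5,fy=5,interpolation=2)
a=cv2.resize(f['img'][150:230,400:480],None,fx=5,fy=5,interpolation=2)
cv2.imwrite('pics/c7.png',np.hstack([b,a])[...,::-1])
E
```

```text
8.1 [0.5218 0.2662 0.0056] [-0.018  0.019 -0.707  0.707] 0.0216181976234273 [-0.3 -0.3 -2.6]
```

View pics/c7.png

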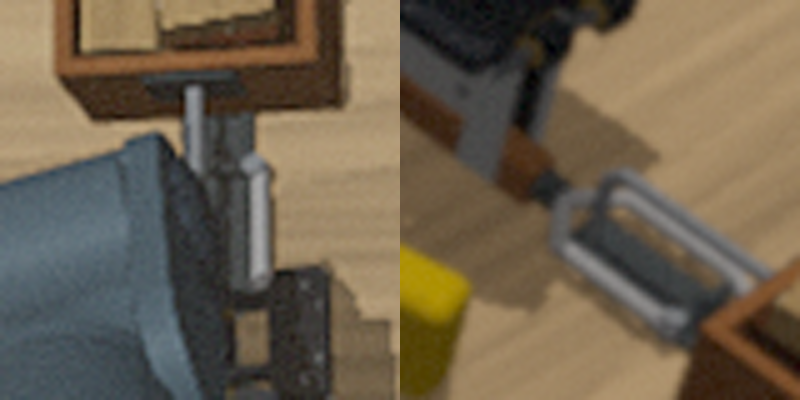

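The bar is inside the loop near the crotch, at scene crop (607,190), and the push force is about 0, so the gate is no longer loaded. I nudge 3 mm deeper, settle onto the bench, release and rise.

Call:
send_rows --deltas '[0.03,0,0,0,0,0,0,0,0,-0.01,0,0,0,0,0,0,0,0,0,0,0,0,0,0,0,0,0,50,0,0,0,0,0,0,50,0,0,0,0,0,0,50,0,0,0,0,0,0,50,0,0,0.3,0,0,0,50,0,0,0.4,0,0,0,50,0,0,0.4,0,0,0,50]'

```text
time_s: 9.35
eef_pos: [0.5247, 0.2662, 0.1157]
orientation: [-0.018, 0.019, -0.707, 0.707]
ft_force: [0.6, -0.2, -0.0]
opening: 0.0469
```

Call:
send_rows --deltas '[-0.3,-0.4,0.2,0,0,0,50,-0.2,-0.5,0.2,0,0,0,50,0,-0.5,0.1,0,0,0,50,0,-0.5,0,0,0,0,50,0,-0.5,0,0,0,0,50,0,-0.5,0,0,0,0,50,0,-0.3,0,0,0,0,50,0,0,0,0,0,0,50,0,0,0,0,0,0,50,0,0,0,0,0,0,50]'

```text
time_s: 10.6
eef_pos: [0.4749, -0.0527, 0.1647]
orientation: [0.019, -0.019, 0.707, -0.707]
ft_force: [0.1, 0.5, -0.6]
opening: 0.0472
```

```bash
python3 - <<'E'
from h import *
g=grab('top');f=grab('scene');np.savez('t8.npz',**g)
s=state();print(s['time_s'],s['eef_pos'].round(4),s['opening'],s['ft_force'].round(1))
b=cv2.resize(g['img'][115:215,100:180],None,fx=5,fy=5,interpolation=2)
a=cv2.resize(f['img'][130:230,390:470],None,fx=5,fy=5,interpolation=2)
cv2.imwrite('pics/c8.png',np.hstack([b,a])[...,::-1])
ht=cv2.cvtColor(g['img'],cv2.COLOR_RGB2HSV).astype(int)
m=np.zeros(ht.shape[:2],bool);m[170:225,120:165]=True;m&=(ht[...,1]>130)&(ht[...,2]>60)
P=np.array([onplane(g,u,v,.026)[:2] for v,u in np.argwhere(m)]);print('handle',m.sum(),P.mean(0).round(4),cv2.minAreaRect(P.astype(np.float32)),'z',np.median(cloud(g)[m][:,2]))
E
```

```text
10.7 [ 0.4749 -0.0528  0.1647] 0.047135806268895325 [ 0.4 -0.4 -0.2]
handle 284 [0.4907 0.2609] ((0.49119189381599426, 0.25975683331489563), (0.11888395249843597, 0.0222804956138134), 3.6844234466552734) z 0.024650200585637272
```

View pics/c8.png

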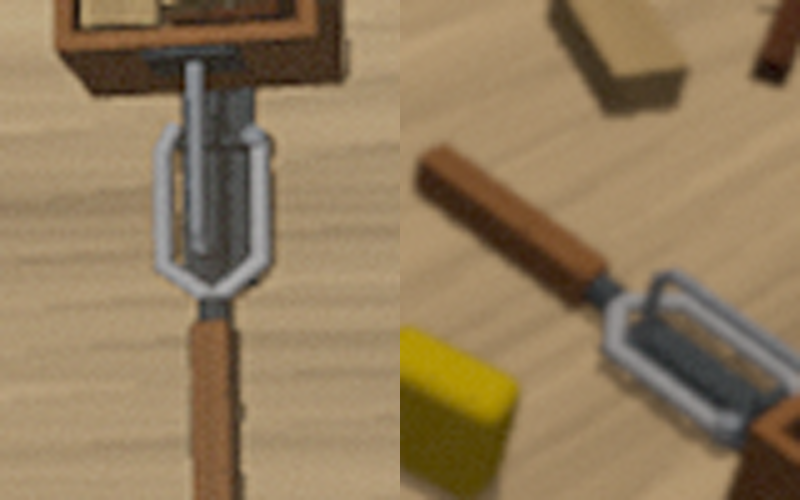

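The hook lies flat with the bar inside the loop, and a dark line runs across the mouth at crop (230,148). One contrast-stretched crop will check the gate.

```bash
python3 - <<'E'
from h import *
I=[grab('top')['img'][135:180,125:160].astype(float) for _ in range(6)];J=[grab('scene')['img'][180:225,430:475].astype(float) for _ in range(6)]
o=np.hstack([cv2.resize(np.clip((np.mean(x,0)-20)*2.2,0,255).astype(np.uint8),(400,500),interpolation=2) for x in (I,J)])
cv2.imwrite('pics/c9.png',o[...,::-1])
E
```

```text
(no output)
```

View pics/c9.png

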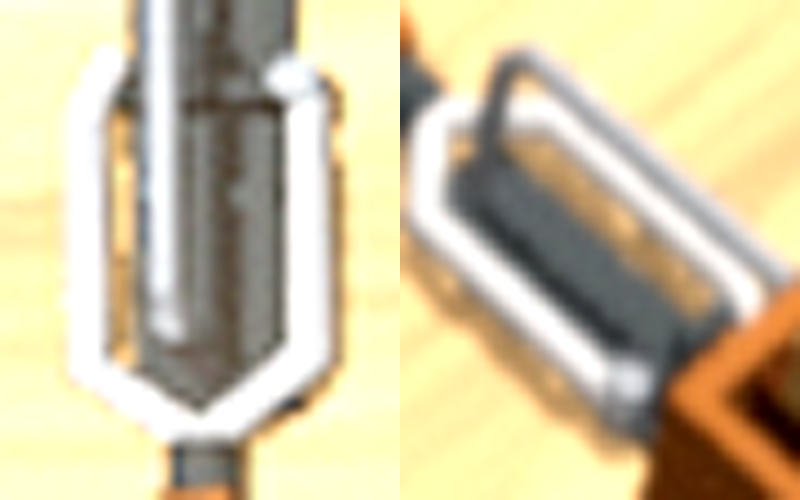

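The gate runs straight across the mouth (left panel, row ~100, from x ≈ 120 to 285), so it is shut, and the bar is inside near the crotch. I hand in.

```bash
python3 -c "
from bench import *
s=state();print(s['time_s'],s['joint_velocities'].round(3));print(sign_off())"
```

```text
11.3 [-0.     0.001  0.001  0.    -0.001 -0.001]
the job is handed in; nothing more can be done
None
```

I gripped the wooden-handled snap hook near x = +35 mm, carried it over the bench and pushed it level onto the loaded sled's tow bar. I then let go, moved the arm clear and handed the job in at about 11.3 s.

**Last checks:**
- **Gate:** in the contrast-stretched top view it lies straight across the mouth, so it looks shut. The push force had also dropped to about 0 N.
- **Bar in the loop:** it is about 97–101 mm ahead of the hook's origin and about 3–7 mm left of the midline.
- **Hook on the bench:** the handle top measured about 25 mm up (26 mm expected), so the hook lies flat.
- **Arm:** it stands still about 0.3 m away, touching nothing.

**Not confirmed:** I never saw the gate actually swing open; I infer it because the bar ended up inside a shut loop. The two cameras disagreed by about 4 mm on the bar's x position, which is well inside the tolerance.

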